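Load a bearing hub into the bench oven

TASK

The aluminium hub has to be warmed before its bearing goes in. Pull the glass door of the bench oven all the way down, which draws the rack out, stand the hub flange down on the rack, and swing the door back up until it is fully shut with the hub inside. Treat the glass door gently: do not let it drop open or slam.

Things in the scene. Friction and masses are not known exactly. Their poses are not given: they have to be found in the camera images.
- oven: Grey bench oven, fixed, 304 wide x 230 deep x 225 high. Origin on the bench under the middle of the door's hinge line, in the plane of the front face (x = 0). +x into the oven, +y to the door's left seen from the front, z up. It spans y +122 to -182 mm (control panel with two knobs at y below -108 mm). Roof top at z = 225 mm.
- oven_door (a joint): Angle of the bottom-hinged glass door (206 wide, 170 high, 14 thick, black frame): 0 shut, upright; 1.15 fully down on its stop (top edge toward oven -x, 24 deg above level). Turns about oven y through door_hinge. Counterbalanced and stiff: stays at any angle. 1 to 3 N along its arc at the bar moves it; a level push on the lowered bar jams. May start slightly ajar.
- door_hinge (a point): Middle of the door's hinge axis, 45 mm above the oven's origin, fixed. The axis runs along the oven's y.
- door_handle (a point): Centre of the steel handle bar (12 mm round, 170 long, along oven y); turns with the door. Door shut: 205 mm above the hinge, 60 mm ahead of it, 35 mm above the door's top edge; gap behind it 40 mm, open from above, between arms 72 mm either side of the centre. Fully down: 74 mm above the bench, 212 mm ahead of the hinge, 44 mm clear of the door. Can be pinched from above.
- hub_centre (a point): Aluminium bearing hub, 50 high, about 0.4 kg, standing on its round flange (84 mm diameter, 9 thick). Above it a round boss, 52 mm diameter, 13 to 50 mm above the underside, with an open 40 mm bearing seat in its top. The point is on the axis, half-way up (25 mm above the underside); z is the axis, up. Grasp round the boss.
- rack_front (a point): Middle of the front edge of the wire rack, level with its top, 135 mm above the bench; axes as the oven's. The rack, linked to the door, reaches 175 mm back from it (+x) and 92 mm to each side. Door fully down: the point is 111 mm ahead of the oven's front face, and that much of the rack is clear of the roof. Door shut: 8 mm inside. Flat but for a wire 18 mm high along the back.

How it is judged:
By the outcome, as a careful person would: the job done as asked, in the order asked, and still so for the second after the job is handed in, with the robot touching nothing.
It also fails if it takes over 69 s, if anything falls off the work surface, if the arm or the gripper's body presses on something with over 40 N, if the wrist force passes 120 N, or if a joint passes its speed limit or range.

ROBOT

A 7-joint arm with a two-finger parallel gripper is mounted at the origin on a cart in front of the work surface, level with it; the furniture and walls round the work are solid. World frame = base frame: x ahead of the robot, y to its left, z up, the work surface at z = 0. Lengths are in mm, angles in rad, forces in N, time in s.
With the tool pointing down it reaches from about 375 to 925 mm from the base axis. Payload 3.1 kg.
Tool frame: the origin (TCP) lies midway between the tips of the shut fingers; the grasp point (between the pads) lies 19 mm behind it; z points along the fingers, y is the direction in which the jaws open and shut (so a half turn about z gives the same grasp; the last joint's range is limited). The gripper opens to 85 mm and grips with 20 to 120 N. Pads are 22 mm wide; open, the fingers measure 114 mm over their backs; the gripper's body (76 mm by 85 mm) begins 54 mm behind the grasp point. The pads swing forward as they close: fully open they stand 13 mm farther back than shut.
Start: joints at [1.241, 0.383, 0.044, 1.598, -0.018, 1.161, -0.05], TCP at [149.344, -632.613, 231.269] pointing down, gripper open.
Joint ranges: [-2.61, 2.61], [-0.41, 2.15], [-1.48, 1.57], [0, 2.5], [-1.57, 4.71], [0.05, 1.97], [-2.85, 2.85]. Speed limits (rad/s): [2.79, 2.79, 3.14, 3.14, 3.14, 3.14, 3.14].

INTERFACE

Orientations are given as a rotation vector (axis times angle).
In Python, from workcell import read_state, get_image, get_calibration, finish_job, search_frame gives the robot as it stands. The module is installed in compiled form; this text tells all that it offers.
- The arm moves only by the shell command python3 -m jog 'ROWS' [FORCE]. ROWS is a JSON object of lists of equal length, an entry for each row: "xyz": the shift along the tool's x, y, z in cm, a list of three; "spin": the turn about the tool's z in rad; "grip": the finger opening in cm, from 0 to 8.54. In form: {"xyz": [[dx, dy, dz], ...], "spin": [spin, ...], "grip": [grip, ...]}. A call has 1 to 12 rows; each row shifts and turns the commanded pose from where the row before left it, along the tool's axes as they then stand; what a row does not reach is not made up. A row lasts 1/8 s, in which the tool goes at most 62.5 mm and 10.7 degrees, less where a joint would pass 70% of its speed; a pose out of reach is approached as far as the arm can. A call is refused whole if a number of a shift passes 6.25 or a number of a turn 0.188, either way. A call with a gripper value outside its range is refused whole. The fingers move at their own pace and stop on an object; FORCE is the grip in N (left out, the last holds). Time passes only in rows, so rows that do not move let the fingers close. It gives the time, the measured TCP pose, the force and the opening at its end, in the units of the state.
- read_state(): the state, without advancing time (a new reading comes with each control period).
- get_image(name): name is "scene" or "top" or "wrist"; returns the picture (400x640x3 uint8, blue, green, red); there is no depth.
- get_calibration(name): a dict with "K" (3x3 intrinsics, pixels), "origin" and "orientation" of the camera in the world; the wrist camera has in their place "T_tool_cam" (4x4, takes a point from camera to tool coordinates, whose origin is the TCP and whose axes are the flange's). Camera axes: x right, y down, z forward; pixel columns grow to the right and rows downward; lengths in mm; the calibration is good to about 2 mm. The wrist camera is an equidistant fisheye: a pixel r from the principal point sees the ray r / f radians off the axis. A picture is of the moment at which its call begins: read the wrist's pose just before it. get_calibration takes no time and is no camera call.
- finish_job(): hands the job in, once; it reports no verdict.
Trained networks look in the newest picture that a camera, given by its name, has taken for a name from the list of things; names that differ only in an ending like _2 or _b are one class to them, and where a whole thing is asked for, a point or a joint stands for the part that bears it (a point fixed in the world has none). Each returns a list of dicts, best first, with "conf" (0 to 1); they miss things now and then, are a little off and sometimes report something else, mostly with a low value. They report only what shows in the picture. A call takes as long as a camera call.
- search_frame(query, camera): "rect" ([left, top, width, height] in pixels, round what is visible of it).
The state is a dict: "time_s": time; "joint_positions": joint angles; "joint_vel": joint speeds; "tau": joint torques, N m; "tcp_pos": TCP position; "eef_rot": TCP orientation; "ft_force": force on the tool from outside, world axes, zero at the start; "ft_torque": the same for the moment, N m; "gripper_width": finger opening in mm.
Only numpy, scipy, OpenCV 4.12 (cv2) and the standard library are available. Lean on these libraries where they do the work, as an engineer would, in place of code of your own. Each camera call takes 0.05 s, during which the arm holds its last target.

## Working session

There is one attempt and no reset: what is moved stays moved. The work goes in short steps, Python scripts to look and compute and a shell command to move; the robot and the scene stay as the last step left them, time stands still between calls to the robot, and variables do not carry over. Pictures are saved under pics/ and viewed, and the job is handed in when it is done.

```bash
mkdir -p pics
python3 - <<'E'
from workcell import *
import cv2,numpy as np
s=read_state();print(s)
for n in("scene","top","wrist"):
    im=get_image(n);cv2.imwrite(f"pics/{n}0.png",im)
    c=get_calibration(n);print(n,{k:np.round(v,3).tolist() if not isinstance(v,str) else v for k,v in c.items()})
    for q in("oven","oven_door","door_handle","hub_centre","rack_front"):
        try: print(q,search_frame(q,n)[:2])
        except Exception as e: print(q,e)
E
```

```text
{'time_s': 0.0, 'joint_positions': array([ 1.241176  ,  0.38387098,  0.04383722,  1.59957201, -0.01793626,
        1.16122414, -0.04988961]), 'joint_vel': array([-7.74406842e-04,  2.43936033e-04, -9.49447048e-04, -4.94480124e-04,
        1.07882792e-03, -7.12951179e-04,  1.27844988e-05]), 'tau': array([-3.55595762e-05, -4.33464289e+01,  1.02476981e+00, -2.49514997e+01,
        1.05929156e-02,  1.13813742e-02, -1.55845214e-06]), 'tcp_pos': array([ 149.12080141, -631.68555905,  229.86489639]), 'eef_rot': array([-3.11786839e+00, -3.63134655e-01,  6.63329727e-04]), 'ft_force': array([-0.59007543, -0.85231689,  0.05582769]), 'ft_torque': array([-0.06497906,  0.04610024, -0.01186374]), 'gripper_width': 85.33461180065329}
scene {'K': [[448.821, 0.0, 316.675], [0.0, 448.821, 201.634], [0.0, 0.0, 1.0]], 'origin': [-29.588, 344.044, 897.061], 'orientation': [-1.225, 2.333, -0.944]}
oven [{'rect': [325.8, 71.1, 125.4, 112.4], 'conf': 0.8}]
oven_door [{'rect': [333.8, 120.6, 84.9, 54.8], 'conf': 0.71}]
door_handle [{'rect': [336.5, 124.6, 80.8, 50.1], 'conf': 0.55}, {'rect': [326.4, 71.6, 125.4, 112.0], 'conf': 0.27}]
hub_centre [{'rect': [261.4, 280.2, 39.0, 38.9], 'conf': 0.71}]
rack_front []
top {'K': [[497.561, 0.0, 315.927], [0.0, 497.561, 197.672], [0.0, 0.0, 1.0]], 'origin': [235.853, -29.439, 1223.359], 'orientation': [-1.91, 2.214, -0.332]}
oven [{'rect': [364.7, 35.3, 165.1, 162.3], 'conf': 0.68}]
oven_door [{'rect': [368.8, 123.9, 95.2, 59.7], 'conf': 0.63}]
door_handle [{'rect': [371.7, 124.4, 92.6, 59.0], 'conf': 0.83}]
hub_centre [{'rect': [239.3, 243.6, 34.2, 35.9], 'conf': 0.98}]
rack_front []
wrist {'K': [[309.707, 0.0, 318.755], [0.0, 309.707, 198.592], [0.0, 0.0, 1.0]], 'T_tool_cam': [[0.0, -0.953, -0.303, 77.559], [1.0, 0.001, -0.001, 0.806], [0.001, -0.303, 0.953, -141.646], [0.0, 0.0, 0.0, 1.0]]}
oven []
oven_door []
door_handle []
hub_centre []
rack_front []
```

Run:
```python
import cv2
for n in("scene","top"):
    im=cv2.imread(f"pics/{n}0.png"); 
    c=im[20:220,300:560] if n=="scene" else im[20:220,330:560]
    cv2.imwrite(f"pics/{n}0c.png",cv2.resize(c,None,fx=3,fy=3,interpolation=cv2.INTER_CUBIC))
```

```text
(no output)
```

View pics/scene0.png

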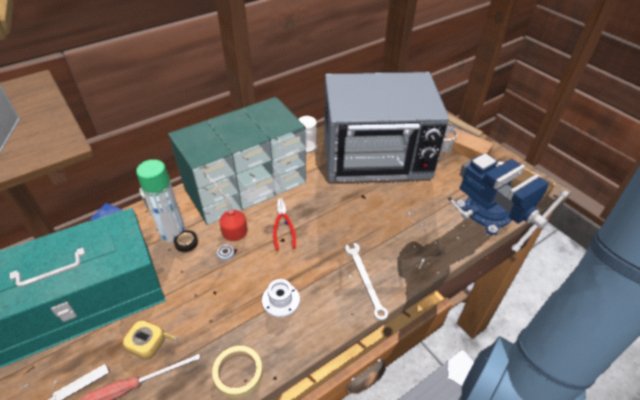

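View pics/top0.png

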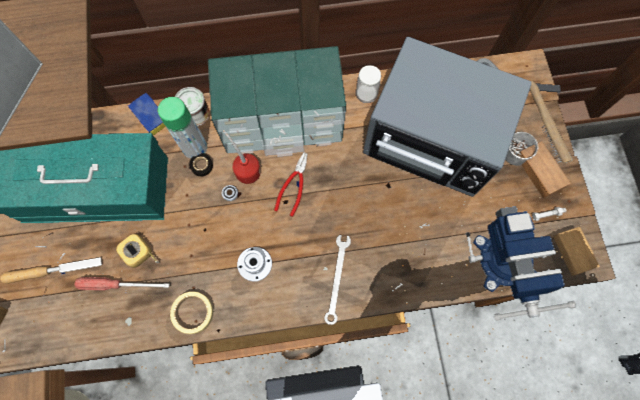

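View pics/top0c.png

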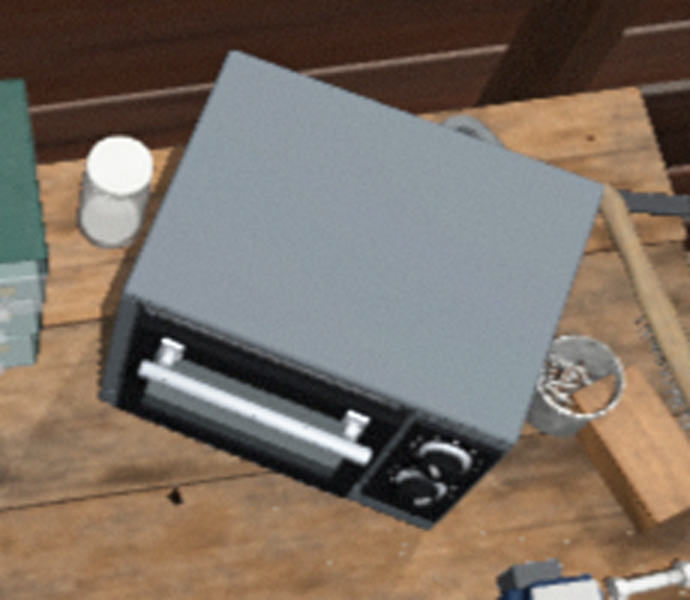

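View pics/scene0c.png

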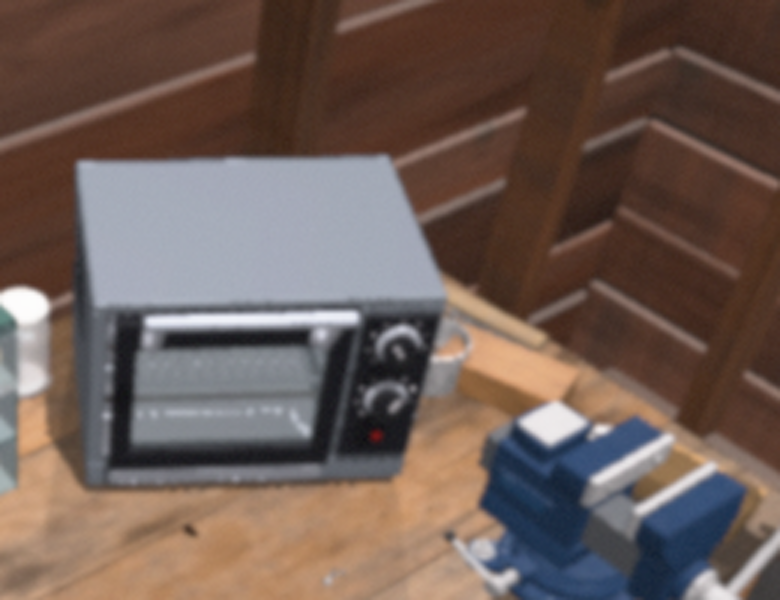

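```bash
cat > h.py <<'E'
import numpy as np,cv2
from scipy.spatial.transform import Rotation as R
from scipy.optimize import least_squares
from workcell import *
def proj(n,P):
    c=get_calibration(n);Rw=R.from_rotvec(c["orientation"]).as_matrix()
    p=(np.atleast_2d(P)-c["origin"])@Rw;q=p@np.array(c["K"]).T
    return q[:,:2]/q[:,2:]
def ray(n,uv,z):
    c=get_calibration(n);Rw=R.from_rotvec(c["orientation"]).as_matrix()
    d=Rw@np.linalg.solve(np.array(c["K"]),[*uv,1]);o=np.array(c["origin"]);return o+d*(z-o[2])/d[2]
def ov(p,P):
    c,s=np.cos(p[2]),np.sin(p[2]);P=np.atleast_2d(P)
    return np.c_[p[0]+c*P[:,0]-s*P[:,1],p[1]+s*P[:,0]+c*P[:,1],P[:,2]]
def handle(a,y=0):
    # hinge-based; a=0: (-60,205) ; opening rotates top toward -x
    x,z=-60,205
    return [x*np.cos(a)-z*np.sin(a),y,45+z*np.cos(a)+x*np.sin(a)]
E
python3 - <<'E'
from h import *
corn=[[0,122,225],[230,122,225],[230,-182,225],[0,-182,225]]
ob={"top":[(371.7,118.3),(407.7,37.3),(531.7,81.7),(501.7,166.7)],"scene":[(330.7,121.7),(326,72.7),(429.3,71.7),(447.3,120)]}
hb={"top":[(378.3,143.3),(452.7,171.7)],"scene":[(349.3,128.3),(419,126)]}
def f(v,which=("top","scene")):
    r=[]
    for n in which:
        r.append(proj(n,ov(v,corn))-ob[n]); r.append(proj(n,ov(v,[handle(v[3],85),handle(v[3],-85)]))-hb[n])
    return np.concatenate(r).ravel()
for w in (("top","scene"),("top",),("scene",)):
    s=least_squares(f,[700,-250,0,0.05],args=(w,));print(s.x,np.round(s.fun,1).tolist())
print(handle(1.15))
st=read_state();print(proj("top",[st["tcp_pos"],[0,0,0]]),R.from_rotvec(st["eef_rot"]).as_matrix().round(3))
for n,r in(("top",[239.3, 243.6, 34.2, 35.9]),("scene",[261.4, 280.2, 39.0, 38.9])):
    print(ray(n,(r[0]+r[2]/2,r[1]+r[3]/2),12))
    im=cv2.imread(f"pics/{n}0.png");x,y=int(r[0])-10,int(r[1])-10
    cv2.imwrite(f"pics/{n}hub.png",cv2.resize(im[y:y+60,x:x+60],None,fx=8,fy=8,interpolation=cv2.INTER_CUBIC));print(x,y)
E
```

```text
[ 6.44153606e+02 -3.20192729e+02 -5.54719495e-01  5.39004781e-03] [-1.7, -0.6, -1.4, -1.7, 0.9, -0.5, 0.8, 2.1, -1.4, -0.6, 0.4, 0.9, 0.2, -0.5, -1.0, 0.6, 0.6, -0.6, 3.1, -1.9, -0.7, -0.7, 0.3, -0.3]
[ 6.43819832e+02 -3.21028590e+02 -5.52250174e-01  2.74988384e-03] [-1.3, -0.4, -1.3, -1.6, 1.1, -0.7, 1.3, 2.0, -0.9, -0.6, 1.0, 0.7]
[ 6.43656410e+02 -3.18036876e+02 -5.59332902e-01  7.53420383e-03] [-0.4, -0.2, -1.2, 0.8, 0.6, -0.2, 2.7, -1.3, -1.4, -0.2, -0.3, 0.4]
[np.float64(-211.62585420645627), 0, np.float64(73.974088965621)]
[[638.16260473 350.80304858]
 [320.21221509 464.82471498]] [[ 0.973  0.23   0.   ]
 [ 0.23  -0.973 -0.   ]
 [ 0.     0.    -1.   ]]
[467.50411766  88.22115612  12.        ]
229 233
[459.39641079  96.45710953  12.        ]
251 270
```

View pics/tophub.png

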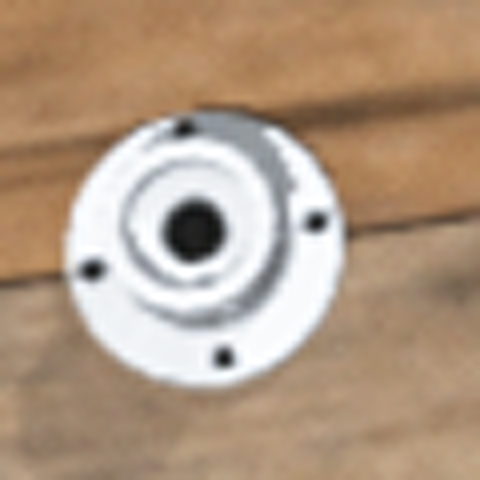

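View pics/scenehub.png

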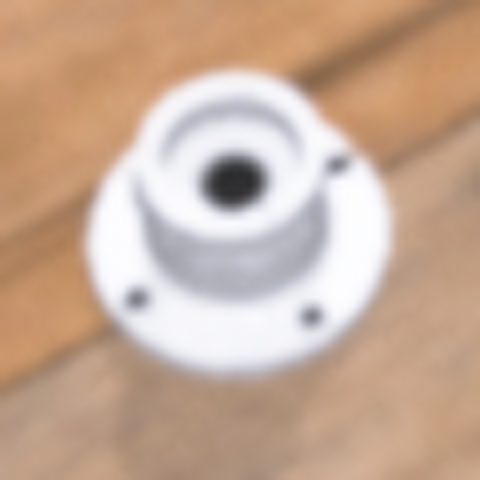

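```bash
cat >> h.py <<'E'
def delta(tgt,yaw=None):
    s=read_state();M=R.from_rotvec(s["eef_rot"]).as_matrix()
    d=M.T@(np.array(tgt)-s["tcp_pos"])/10
    th=np.arctan2(M[1,0],M[0,0])
    print("t",round(s["time_s"],2),"tcp",s["tcp_pos"].round(1),"yaw",round(th,3),"tilt",M[:,2].round(3),"F",s["ft_force"].round(1),"w",round(s["gripper_width"],1),"| tool shift cm",d.round(2), "" if yaw is None else "spin %.3f"%(th-yaw))
E
python3 - <<'E'
from h import *
def f(v):
    r=[(proj("top",[v[0],v[1],9])-[254.9,264.1]),(proj("top",[v[0],v[1],50])-[254.0,261.75]),(proj("scene",[v[0],v[1],9])-[280.7,298.7]),(proj("scene",[v[0],v[1],50])-[280.25,289.4])]
    return np.concatenate(r).ravel()
s=least_squares(f,[465,90]);print(s.x,s.fun.round(1))
E
python3 -m jog '{"xyz":[[0,0,-2.5],[0,0,-2.5],[0,0,-2.5],[0,0,-2.5],[0,0,-2.5],[0,0,0]],"spin":[-0.157,-0.157,-0.157,-0.157,-0.157,0],"grip":[4,4,4,4,4,4]}' 40
python3 -c "
from h import *
delta([560,-268,350],1.016)"
```

```text
[461.9958268   93.20627058] [-0.1  0.2 -1.3 -0.4  0.9  0.1  0.4 -0.6]
time_s: 1.65
tcp_pos: [149.7, -634.0, 359.2]
eef_rot: [2.741, 1.524, -0.002]
ft_force: [0.4, 0.1, 0.7]
gripper_width: 39.7
t 1.65 tcp [ 149.7 -634.   359.2] yaw 1.015 tilt [ 0.002 -0.006 -1.   ] F [0.4 0.1 0.7] w 39.7 | tool shift cm [52.75 15.53  0.79] spin -0.001
```

```bash
python3 -m jog '{"xyz":[[4.8,1.41,0],[4.8,1.41,0],[4.8,1.41,0],[4.8,1.41,0],[4.8,1.41,0],[4.8,1.41,0],[4.8,1.41,0],[4.8,1.41,0],[4.8,1.41,0],[4.8,1.41,0],[4.8,1.41,0.5],[0,0,0]],"spin":[0,0,0,0,0,0,0,0,0,0,0,0],"grip":[4,4,4,4,4,4,4,4,4,4,4,4]}'
python3 - <<'E'
from h import *
delta([560,-268,350],1.016)
im=get_image("wrist");cv2.imwrite("pics/w1.png",im)
for q in("oven","oven_door","door_handle"): print(q,search_frame(q,"wrist")[:2])
E
```

```text
time_s: 3.15
tcp_pos: [561.7, -258.2, 348.7]
eef_rot: [-2.733, -1.538, -0.002]
ft_force: [-0.1, -0.2, -0.2]
gripper_width: 40.1
t 3.15 tcp [ 561.7 -258.2  348.7] yaw 1.025 tilt [-0.001  0.005 -1.   ] F [-0.1 -0.2 -0.2] w 40.1 | tool shift cm [-0.92  0.36 -0.13] spin 0.009
oven [{'rect': [360.1, 69.5, 242.4, 276.7], 'conf': 0.64}]
oven_door [{'rect': [358.9, 88.0, 74.1, 199.7], 'conf': 0.78}]
door_handle [{'rect': [360.4, 90.5, 74.3, 193.6], 'conf': 0.71}]
```

View pics/w1.png

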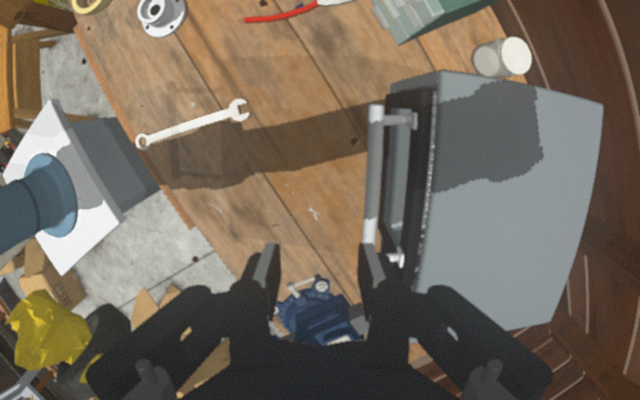

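```bash
cat >> h.py <<'E'
def wproj(P,st):
    c=get_calibration("wrist");T=np.array(c["T_tool_cam"]);K=np.array(c["K"])
    M=R.from_rotvec(st["eef_rot"]).as_matrix();t=(np.atleast_2d(P)-st["tcp_pos"])@M
    p=(t-T[:3,3])@T[:3,:3]
    th=np.arctan2(np.hypot(p[:,0],p[:,1]),p[:,2]);ph=np.arctan2(p[:,1],p[:,0])
    return np.c_[K[0,2]+K[0,0]*th*np.cos(ph),K[1,2]+K[0,0]*th*np.sin(ph)]
def draw(im,P,st,fn,crop):
    uv=wproj(P,st);x0,y0,x1,y1=crop;f=3
    o=cv2.resize(im[y0:y1,x0:x1],None,fx=f,fy=f,interpolation=cv2.INTER_CUBIC)
    for u in uv: cv2.circle(o,tuple(int(v) for v in (u-[x0,y0]+0.5)*f),3,(0,0,255),1)
    cv2.imwrite(fn,o);return uv.round(1)
E
python3 - <<'E'
from h import *
st=read_state();im=cv2.imread("pics/w1.png")
p=[644.15,-320.2,-.5547]
P=ov(p,[handle(0.005,y) for y in np.linspace(85,-85,9)]+[[0,122,225],[0,60,225],[0,0,225],[0,-60,225],[0,-182,225],[230,122,225],[230,-182,225]])
print(draw(im,P,st,"pics/w1o.png",(350,60,610,260)))
E
```

```text
[[370.5  93.8]
 [370.1 120.8]
 [369.4 147.4]
 [368.6 173.5]
 [367.5 198.5]
 [366.3 222.4]
 [364.9 244.9]
 [363.6 265.9]
 [362.1 285.3]
 [433.7  57.7]
 [432.1 126.1]
 [427.3 190.4]
 [420.4 248.2]
 [404.6 338.4]
 [601.6  92.4]
 [551.9 314.9]]
```

View pics/w1o.png

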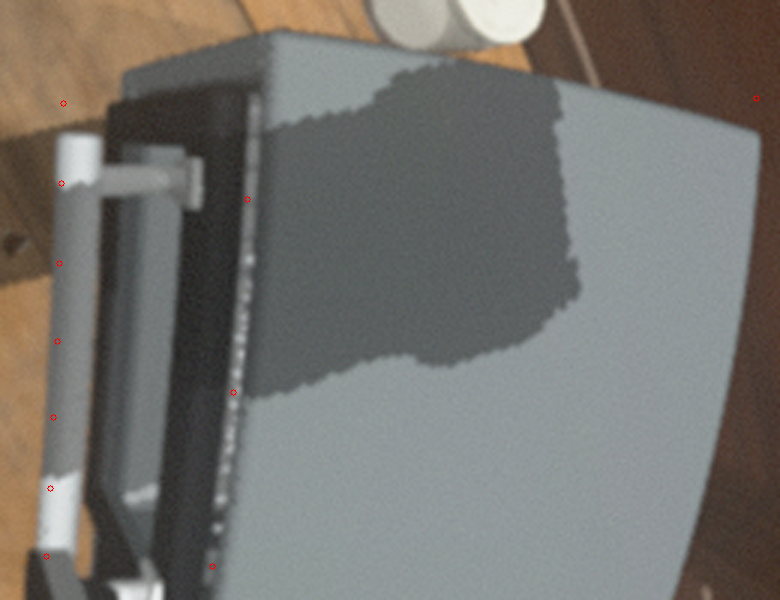

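Run:
```python
from h import *
delta([560,-268,350],1.016)
st=read_state();im=get_image("wrist");cv2.imwrite("pics/w2.png",im)
p=[644.15,-320.2,-.5547]
P=ov(p,[handle(0.005,y) for y in np.linspace(85,-85,9)]+[[0,122,225],[0,60,225],[0,0,225],[0,-60,225],[0,-182,225],[230,122,225],[230,-182,225]])
draw(im,P,st,"pics/w2o.png",(350,60,610,260))
```

```text
t 3.35 tcp [ 557.7 -266.8  350.2] yaw 1.013 tilt [-0.002 -0.    -1.   ] F [-0.3  0.   0.1] w 39.9 | tool shift cm [0.02 0.26 0.02] spin -0.003
```

View pics/w2o.png

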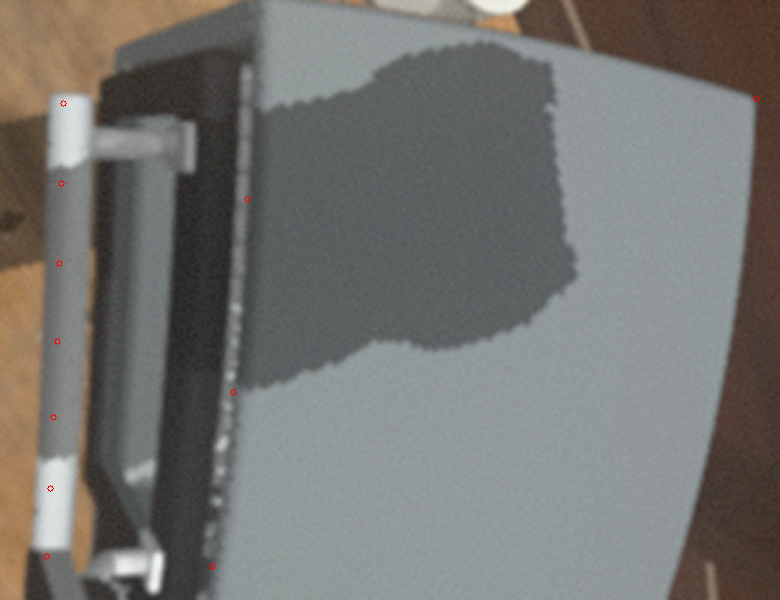

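```bash
python3 -c "
from h import *
delta([594.8,-289.6,231],1.016)"
```

```text
t 3.4 tcp [ 557.6 -267.2  350.6] yaw 1.013 tilt [-0.001 -0.001 -1.   ] F [ 0.7 -0.9 -0.1] w 40.5 | tool shift cm [ 0.08  4.35 11.96] spin -0.003
```

```bash
python3 -m jog '{"xyz":[[0.05,2.15,0],[0.05,2.15,0],[0,0,3],[0,0,3],[0,0,3],[0,0,2.5],[0,0,0.4],[0,0,0]],"spin":[0,0,0,0,0,0,0,0],"grip":[4,4,4,4,4,4,4,4]}'
python3 - <<'E'
from h import *
delta([594.8,-289.6,231],1.016)
st=read_state();im=get_image("wrist")
p=[645.85,-321.25,-.5547]
draw(im,ov(p,[handle(0,y) for y in np.linspace(85,-85,9)]),st,"pics/w3.png",(230,100,490,300))
E
```

```text
time_s: 4.4
tcp_pos: [595.8, -288.1, 232.9]
eef_rot: [2.745, 1.526, 0.0]
ft_force: [-0.6, -0.1, 0.2]
gripper_width: 39.6
t 4.4 tcp [ 595.8 -288.1  232.9] yaw 1.015 tilt [ 0.    -0.001 -1.   ] F [-0.6 -0.1  0.2] w 39.6 | tool shift cm [-0.18 -0.01  0.19] spin -0.001
```

View pics/w3.png

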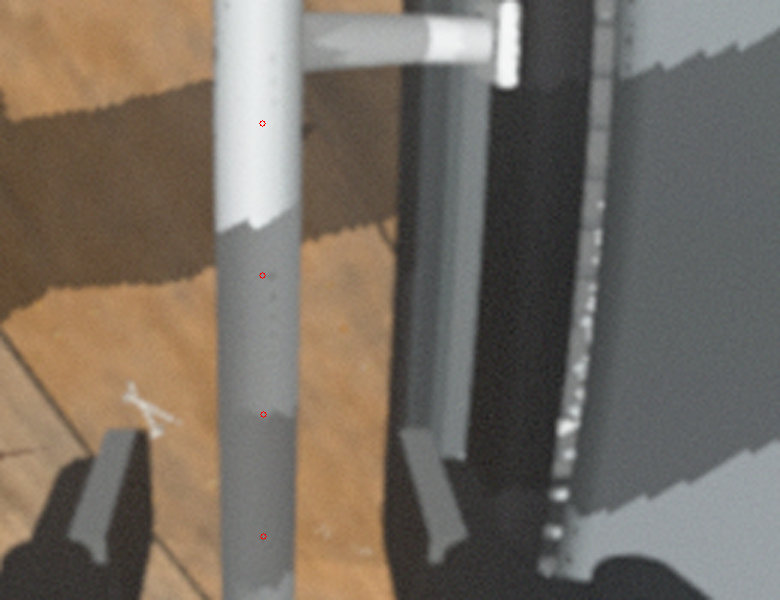

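```bash
python3 -m jog '{"xyz":[[0,0,0.2],[0,0,0],[0,0,0],[0,0,0]],"spin":[0,0,0,0],"grip":[0.5,0.5,0.5,0.5]}' 40
python3 - <<'E'
from h import *
delta([594.8,-289.6,231],1.016)
# per-row tool shifts for arc
prev=np.array(handle(0))
for a in np.linspace(0,1.15,37)[1:]:
    h=np.array(handle(a));d=(h-prev)/10;print("%.3f y %.2f z %.2f"%(a,d[0],-d[2]),end="; ");prev=h
E
```

```text
time_s: 4.95
tcp_pos: [596.4, -287.0, 231.4]
eef_rot: [2.744, 1.529, 0.001]
ft_force: [-2.3, 1.0, 4.8]
gripper_width: 10.8
t 4.95 tcp [ 596.4 -287.   231.4] yaw 1.017 tilt [ 0.001 -0.001 -1.   ] F [-2.3  1.   4.8] w 10.8 | tool shift cm [-0.3  -0.    0.04] spin 0.001
0.032 y -0.65 z 0.20; 0.064 y -0.64 z 0.22; 0.096 y -0.64 z 0.24; 0.128 y -0.63 z 0.26; 0.160 y -0.62 z 0.28; 0.192 y -0.61 z 0.30; 0.224 y -0.60 z 0.32; 0.256 y -0.59 z 0.34; 0.287 y -0.58 z 0.36; 0.319 y -0.57 z 0.38; 0.351 y -0.56 z 0.40; 0.383 y -0.54 z 0.41; 0.415 y -0.53 z 0.43; 0.447 y -0.51 z 0.45; 0.479 y -0.50 z 0.46; 0.511 y -0.49 z 0.48; 0.543 y -0.47 z 0.50; 0.575 y -0.45 z 0.51; 0.607 y -0.44 z 0.52; 0.639 y -0.42 z 0.54; 0.671 y -0.40 z 0.55; 0.703 y -0.38 z 0.56; 0.735 y -0.37 z 0.58; 0.767 y -0.35 z 0.59; 0.799 y -0.33 z 0.60; 0.831 y -0.31 z 0.61; 0.862 y -0.29 z 0.62; 0.894 y -0.27 z 0.63; 0.926 y -0.25 z 0.63; 0.958 y -0.23 z 0.64; 0.990 y -0.21 z 0.65; 1.022 y -0.19 z 0.66; 1.054 y -0.17 z 0.66; 1.086 y -0.15 z 0.67; 1.118 y -0.12 z 0.67; 1.150 y -0.10 z 0.67;
```

```bash
python3 -m jog '{"xyz":[[0,-0.3,0.1],[0,-0.35,0.1],[0,-0.64,0.22],[0,-0.64,0.24],[0,-0.63,0.26],[0,-0.62,0.28],[0,-0.61,0.3],[0,-0.6,0.32],[0,-0.59,0.34],[0,-0.58,0.36],[0,-0.57,0.38],[0,0,0]],"spin":[0,0,0,0,0,0,0,0,0,0,0,0],"grip":[0.5,0.5,0.5,0.5,0.5,0.5,0.5,0.5,0.5,0.5,0.5,0.5]}'
python3 - <<'E'
from h import *
p=[645.85,-321.25,-.5547]
t=ov(p,[handle(0.319)])[0]-[0,0,19];delta(t,1.016)
cv2.imwrite("pics/s4.png",get_image("scene"))
E
```

```text
time_s: 6.45
tcp_pos: [542.6, -253.4, 200.2]
eef_rot: [-2.741, -1.529, 0.003]
ft_force: [1.3, 2.0, -0.1]
gripper_width: 10.2
t 6.45 tcp [ 542.6 -253.4  200.2] yaw 1.017 tilt [-0.003  0.002 -1.   ] F [ 1.3  2.  -0.1] w 10.2 | tool shift cm [-0.33  0.22 -0.17] spin 0.001
```

View pics/s4.png

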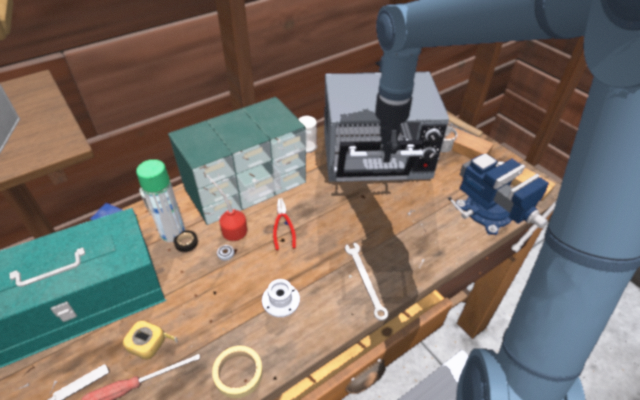

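Door follows, forces are small. Continue along the arc.

```bash
python3 -m jog '{"xyz":[[0,-0.56,0.4],[0,-0.54,0.41],[0,-0.53,0.43],[0,-0.51,0.45],[0,-0.5,0.46],[0,-0.49,0.48],[0,-0.47,0.5],[0,-0.45,0.51],[0,-0.44,0.52],[0,-0.42,0.54],[0,-0.4,0.55],[0,-0.38,0.56]],"spin":[0,0,0,0,0,0,0,0,0,0,0,0],"grip":[0.5,0.5,0.5,0.5,0.5,0.5,0.5,0.5,0.5,0.5,0.5,0.5]}'
python3 - <<'E'
from h import *
p=[645.85,-321.25,-.5547]
t=ov(p,[handle(0.703)])[0]-[0,0,19];delta(t,1.016)
E
```

```text
time_s: 8.0
tcp_pos: [495.7, -224.3, 142.9]
eef_rot: [2.744, 1.53, 0.001]
ft_force: [4.9, 3.8, 1.7]
gripper_width: 10.7
t 8.0 tcp [ 495.7 -224.3  142.9] yaw 1.017 tilt [ 0.001  0.    -1.   ] F [4.9 3.8 1.7] w 10.7 | tool shift cm [-0.33  0.04 -0.07] spin 0.001
```

```bash
python3 -m jog '{"xyz":[[0,-0.37,0.58],[0,-0.35,0.59],[0,-0.33,0.6],[0,-0.31,0.61],[0,-0.29,0.62],[0,-0.27,0.63],[0,-0.25,0.63],[0,-0.23,0.64],[0,-0.21,0.65],[0,-0.19,0.66],[0,-0.17,0.6],[0,-0.12,0.5]],"spin":[0,0,0,0,0,0,0,0,0,0,0,0],"grip":[0.5,0.5,0.5,0.5,0.5,0.5,0.5,0.5,0.5,0.5,0.5,0.5]}'
python3 - <<'E'
from h import *
p=[645.85,-321.25,-.5547]
t=ov(p,[handle(1.15)])[0]-[0,0,19];delta(t,1.016)
E
```

```text
time_s: 9.5
tcp_pos: [470.3, -208.7, 70.2]
eef_rot: [2.742, 1.529, 0.002]
ft_force: [4.9, 2.1, 1.4]
gripper_width: 10.6
t 9.5 tcp [ 470.3 -208.7   70.2] yaw 1.017 tilt [ 0.002 -0.001 -1.   ] F [4.9 2.1 1.4] w 10.6 | tool shift cm [-0.32 -0.31  1.52] spin 0.001
```

```bash
python3 -m jog '{"xyz":[[0,-0.15,0.5],[0,-0.12,0.5],[0,-0.1,0.4],[0,0,0.2],[0,0,0.1],[0,0,0]],"spin":[0,0,0,0,0,0],"grip":[0.5,0.5,0.5,0.5,0.5,0.5]}'
python3 - <<'E'
from h import *
p=[645.85,-321.25,-.5547]
t=ov(p,[handle(1.15)])[0]-[0,0,19];delta(t,1.016)
E
```

```text
time_s: 10.25
tcp_pos: [468.4, -207.7, 57.1]
eef_rot: [2.741, 1.527, 0.001]
ft_force: [-1.4, 4.8, 23.9]
gripper_width: 10.1
t 10.25 tcp [ 468.4 -207.7   57.1] yaw 1.017 tilt [ 0.002 -0.003 -1.   ] F [-1.4  4.8 23.9] w 10.1 | tool shift cm [-0.3  -0.1   0.21] spin 0.001
```

```bash
python3 -m jog '{"xyz":[[0,0,-0.2],[0,0,0],[0,0,0],[0,0,-2],[0,0,-5],[0,0,-6],[0,0,-3],[0,0,0]],"spin":[0,0,0,0,0,0,0,0],"grip":[3,4,4,4,4,6,8,8.5]}'
python3 - <<'E'
from h import *
p=[645.85,-321.25,-.5547]
delta([462,93.2,160],1.016)
for n in("scene","top"): cv2.imwrite(f"pics/{n}5.png",get_image(n))
im=cv2.imread("pics/top5.png");uv=proj("top",ov(p,[handle(1.15,85),handle(1.15,-85),[-111,92,135],[-111,-92,135],[-62,0,135],[0,122,225],[0,-182,225]]))
x0,y0=320,40
o=cv2.resize(im[y0:y0+200,x0:x0+240],None,fx=3,fy=3,interpolation=cv2.INTER_CUBIC)
for u in uv: cv2.circle(o,tuple(int(v) for v in (u-[x0,y0]+.5)*3),3,(0,0,255),1)
cv2.imwrite("pics/top5c.png",o)
E
```

```text
time_s: 11.25
tcp_pos: [467.5, -207.7, 217.5]
eef_rot: [2.741, 1.526, 0.003]
ft_force: [0.2, 0.2, -0.3]
gripper_width: 84.9
t 11.25 tcp [ 467.5 -207.7  217.5] yaw 1.016 tilt [ 0.004 -0.003 -1.   ] F [ 0.2  0.2 -0.3] w 84.9 | tool shift cm [ 25.29 -16.34   5.66] spin 0.000
```

View pics/top5c.png

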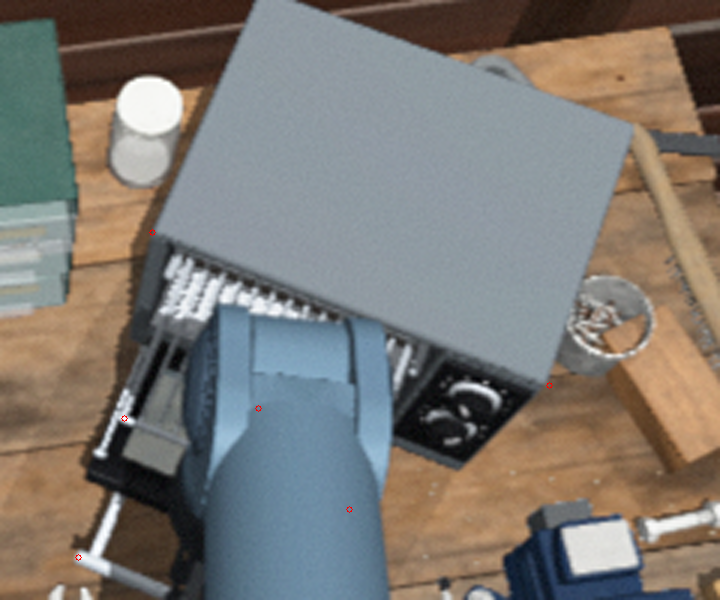

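View pics/scene5.png

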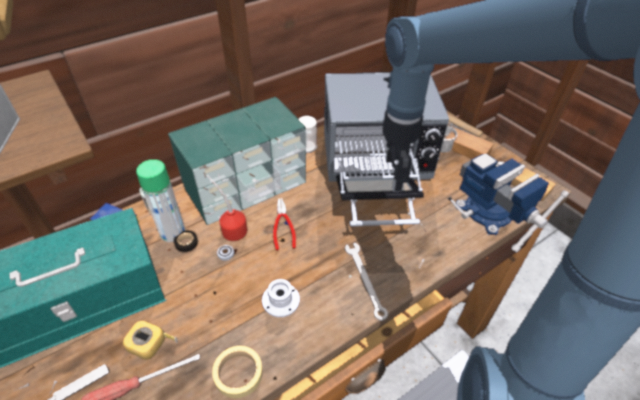

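```bash
python3 -m jog '{"xyz":[[4.2,-2.7,0],[4.2,-2.7,0.8],[4.2,-2.7,1],[4.2,-2.7,1],[4.2,-2.7,1],[4.2,-2.7,1],[0,0,0.8],[0,0,0]],"spin":[0,0,0,0,0,0,0,0],"grip":[8.5,8.5,8.5,8.5,8.5,8.5,8.5,8.5]}'
python3 - <<'E'
from h import *
st=read_state();im=get_image("wrist")
delta([462,93.2,13],1.016)
a=np.linspace(0,6.28,25)
P=[[462+42*np.cos(t),93.2+42*np.sin(t),9] for t in a]+[[462+26*np.cos(t),93.2+26*np.sin(t),50] for t in a]
draw(im,P,st,"pics/w6.png",(200,100,460,300))
p=[645.85,-321.25,-.5547]
im=get_image("top");cv2.imwrite("pics/top6.png",im);uv=proj("top",ov(p,[handle(1.15,85),handle(1.15,-85),[-111,92,135],[-111,-92,135],[-62,0,135],[0,122,225],[0,-182,225]]))
x0,y0=320,40
o=cv2.resize(im[y0:y0+200,x0:x0+240],None,fx=3,fy=3,interpolation=cv2.INTER_CUBIC)
for u in uv: cv2.circle(o,tuple(int(v) for v in (u-[x0,y0]+.5)*3),3,(0,0,255),1)
cv2.imwrite("pics/top6c.png",o)
E
```

```text
time_s: 12.35
tcp_pos: [458.7, 92.0, 156.6]
eef_rot: [-2.742, -1.529, 0.009]
ft_force: [-0.0, 0.2, -0.5]
gripper_width: 84.7
t 12.4 tcp [459.6  91.3 157.4] yaw 1.015 tilt [-0.004 -0.001 -1.   ] F [-0.6 -0.9  1.2] w 85.5 | tool shift cm [ 0.33  0.15 14.44] spin -0.001
```

View pics/w6.png

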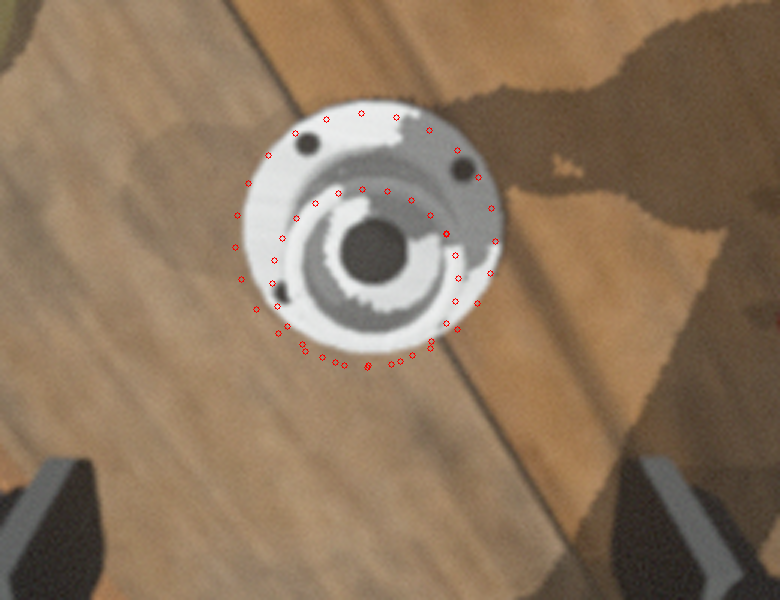

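View pics/top6c.png

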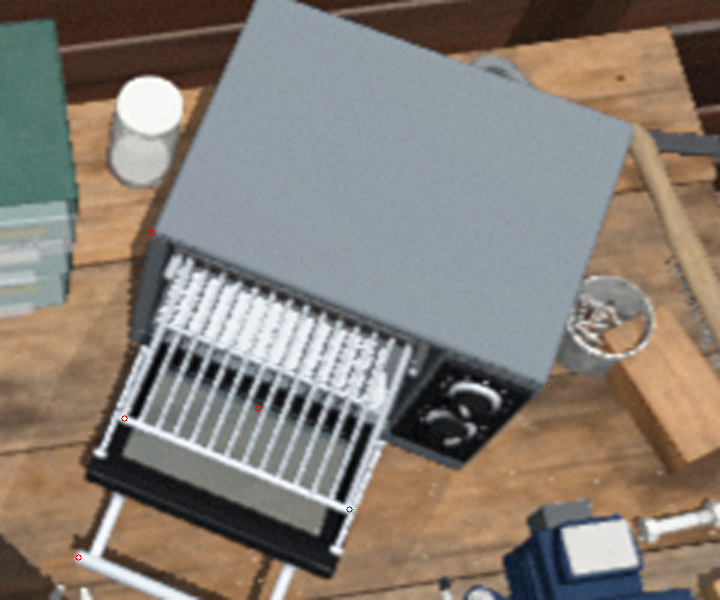

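```bash
python3 -c "
from h import *
delta([466,95.5,80],1.016)"
```

```text
t 12.45 tcp [460.2  91.1 158. ] yaw 1.014 tilt [-0.003 -0.001 -1.   ] F [-0.5 -0.2  0.4] w 85.2 | tool shift cm [0.69 0.27 7.8 ] spin -0.002
```

```bash
python3 -m jog '{"xyz":[[0.6,0.25,1],[0,0,3],[0,0,2.5],[0,0,1.3],[0,0,0],[0,0,0]],"spin":[0,0,0,0,0,0],"grip":[8.5,8.5,8.5,8.5,8.5,8.5]}'
python3 - <<'E'
from h import *
st=read_state();im=get_image("wrist")
delta([466,95.5,16],1.016)
a=np.linspace(0,6.28,25)
P=[[466+42*np.cos(t),95.5+42*np.sin(t),9] for t in a]+[[466+26*np.cos(t),95.5+26*np.sin(t),50] for t in a]
draw(im,P,st,"pics/w7.png",(200,140,460,340))
E
```

```text
time_s: 13.2
tcp_pos: [467.2, 96.9, 81.8]
eef_rot: [2.744, 1.529, 0.003]
ft_force: [-0.4, 0.2, 0.7]
gripper_width: 85.1
t 13.25 tcp [467.3  97.   82.1] yaw 1.017 tilt [ 0.002  0.    -1.   ] F [0.9 0.1 0.3] w 84.9 | tool shift cm [-0.2  -0.05  6.61] spin 0.001
```

View pics/w7.png

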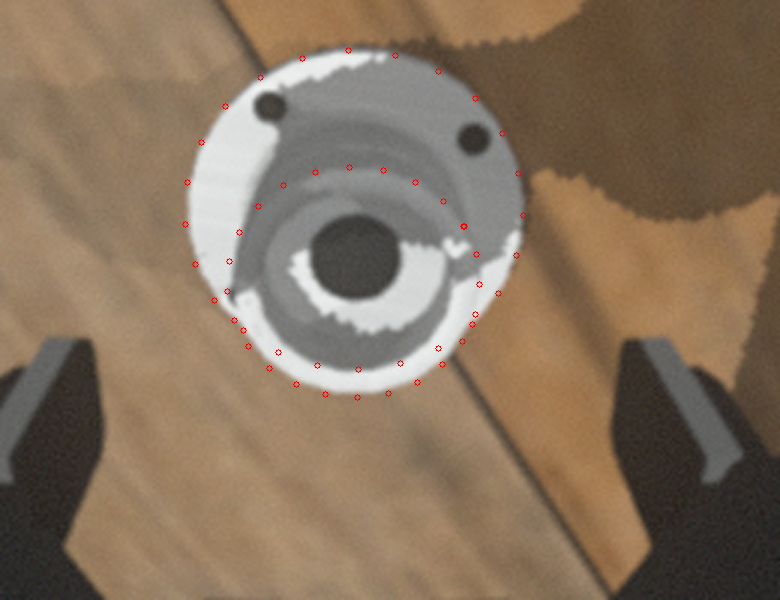

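```bash
python3 -m jog '{"xyz":[[-0.15,-0.05,2],[0,0,2.5],[0,0,1.5],[0,0,0.6],[0,0,0],[0,0,0],[0,0,0],[0,0,0]],"spin":[0,0,0,0,0,0,0,0],"grip":[8.5,8.5,8.5,8.5,4.5,4.5,4.5,4.5]}' 50
python3 -c "
from h import *
delta([466,95.7,16],1.016)"
```

```text
time_s: 14.25
tcp_pos: [466.1, 96.0, 16.1]
eef_rot: [2.743, 1.529, 0.003]
ft_force: [-0.5, -1.0, 5.2]
gripper_width: 51.1
t 14.25 tcp [466.1  96.   16.1] yaw 1.017 tilt [ 0.002  0.    -1.   ] F [-0.5 -1.   5.2] w 51.1 | tool shift cm [-0.03  0.01  0.01] spin 0.001
```

```bash
python3 -m jog '{"xyz":[[0,0,-1],[0,0,-3],[0,0,-5],[0,0,-5],[0,0,-5],[0,0,-2.5],[0,0,0]],"spin":[0,0,0,0,0,0,0],"grip":[4.5,4.5,4.5,4.5,4.5,4.5,4.5]}'
python3 -c "
from h import *
p=[645.85,-321.25,-.5547]
t=ov(p,[[-62,0,215]])[0];print(t);delta(t,1.016)"
```

```text
time_s: 15.12
tcp_pos: [465.9, 96.0, 231.8]
eef_rot: [2.742, 1.528, 0.006]
ft_force: [-0.4, -0.9, -4.2]
gripper_width: 50.5
[ 593.14637393 -288.59532501  215.        ]
t 15.12 tcp [465.9  96.  231.8] yaw 1.017 tilt [ 0.004 -0.    -1.   ] F [-0.4 -0.9 -4.2] w 50.5 | tool shift cm [-26.02  31.05   1.75] spin 0.001
```

```bash
python3 -m jog '{"xyz":[[-1.6,1.9,0],[-2.6,3.1,0],[-2.6,3.1,0],[-2.6,3.1,0],[-2.6,3.1,0],[-2.6,3.1,0],[-2.6,3.1,0],[-2.6,3.1,0],[-2.6,3.1,0],[-2.6,3.1,0.8],[-1,1.2,0.9],[0,0,0]],"spin":[0,0,0,0,0,0,0,0,0,0,0,0],"grip":[4.5,4.5,4.5,4.5,4.5,4.5,4.5,4.5,4.5,4.5,4.5,4.5]}'
python3 - <<'E'
from h import *
p=[645.85,-321.25,-.5547]
t=ov(p,[[-62,0,153]])[0]
get_image("scene")
st=read_state();im=get_image("wrist");delta(t,1.016)
P=ov(p,[[-111,y,135] for y in np.linspace(92,-92,9)]+[[0,y,225] for y in np.linspace(122,-182,13)])
draw(im,P,st,"pics/w8.png",(210,60,470,260))
E
```

```text
time_s: 16.62
tcp_pos: [589.3, -288.6, 209.0]
eef_rot: [-2.74, -1.523, 0.006]
ft_force: [-0.9, -0.3, -2.8]
gripper_width: 50.8
t 16.73 tcp [ 591.3 -285.6  211.6] yaw 1.019 tilt [-0.003  0.003 -1.   ] F [-0.2  0.9 -3.6] w 50.5 | tool shift cm [-0.17  0.34  5.86] spin 0.003
```

View pics/w8.png

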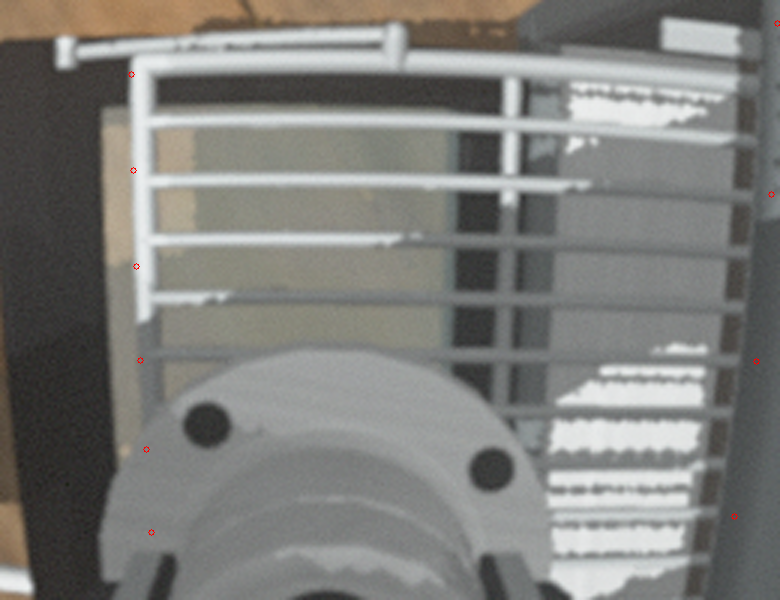

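```bash
python3 -m jog '{"xyz":[[-0.15,0.4,0],[0,0,1.5],[0,0,2],[0,0,1.2],[0,0,0.6],[0,0,0.3],[0,0,0]],"spin":[0,0,0,0,0,0,0],"grip":[4.5,4.5,4.5,4.5,4.5,4.5,4.5]}'
python3 - <<'E'
from h import *
p=[645.85,-321.25,-.5547]
t=ov(p,[[-61,0,151]])[0]
delta(t,1.016)
cv2.imwrite("pics/w9.png",get_image("wrist"))
cv2.imwrite("pics/s9.png",cv2.resize(get_image("scene")[80:230,300:480],None,fx=4,fy=4,interpolation=cv2.INTER_CUBIC))
E
```

```text
time_s: 17.6
tcp_pos: [593.8, -291.2, 156.7]
eef_rot: [-2.743, -1.529, 0.002]
ft_force: [-1.5, 1.0, -3.7]
gripper_width: 50.2
t 17.6 tcp [ 593.8 -291.2  156.7] yaw 1.017 tilt [-0.002  0.001 -1.   ] F [-1.5  1.  -3.7] w 50.2 | tool shift cm [ 0.19 -0.09  0.57] spin 0.001
```

View pics/w9.png

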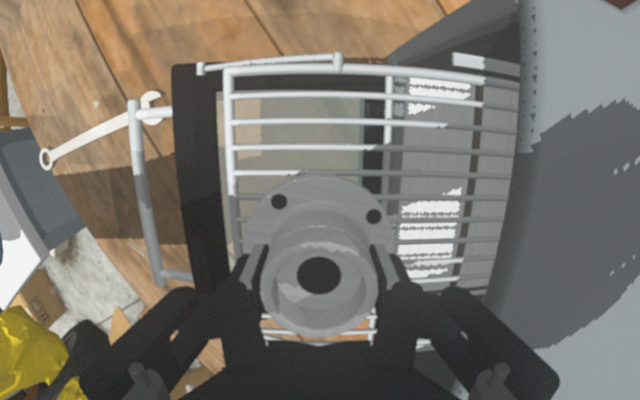

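View pics/s9.png

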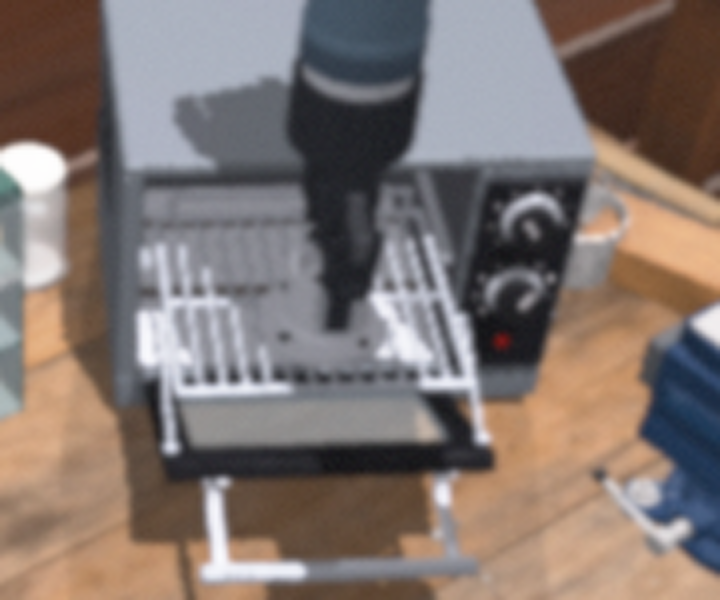

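```bash
python3 -m jog '{"xyz":[[0,0.1,0.2],[0,0,0.2],[0,0,0.15],[0,0,0.1],[0,0,0]],"spin":[0,0,0,0,0],"grip":[4.5,4.5,4.5,4.5,4.5]}'
```

```text
time_s: 18.32
tcp_pos: [593.5, -289.8, 151.8]
eef_rot: [-2.739, -1.529, 0.005]
ft_force: [-11.1, 6.9, 2.6]
gripper_width: 50.6
```

```bash
python3 -m jog '{"xyz":[[0,-0.15,0],[0,0,0]],"spin":[0,0],"grip":[4.5,4.5]}'; python3 -m jog '{"xyz":[[0,-0.1,0],[0,0,0]],"spin":[0,0],"grip":[4.5,4.5]}'
python3 - <<'E'
from h import *
cv2.imwrite("pics/w10.png",get_image("wrist"))
E
```

```text
time_s: 18.58
tcp_pos: [593.6, -289.9, 151.5]
eef_rot: [-2.742, -1.53, 0.001]
ft_force: [-5.7, 4.8, -0.7]
gripper_width: 50.9
time_s: 18.82
tcp_pos: [593.6, -290.0, 151.4]
eef_rot: [-2.743, -1.531, -0.001]
ft_force: [-3.7, 3.8, 0.2]
gripper_width: 50.3
```

View pics/w10.png

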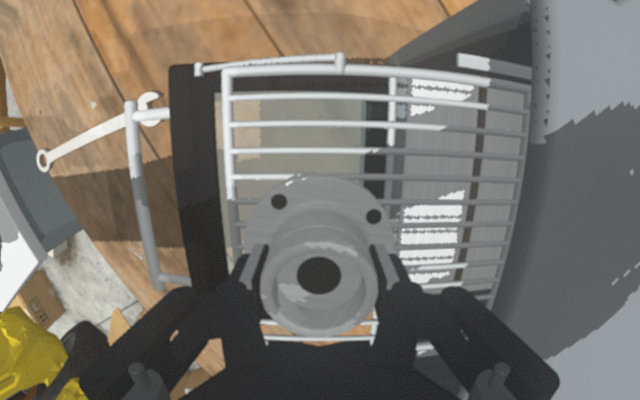

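```bash
python3 -m jog '{"xyz":[[0,0,0],[0,0,0],[0,0,0]],"spin":[0,0,0],"grip":[5.8,6.4,6.4]}'
python3 - <<'E'
from h import *
cv2.imwrite("pics/w11.png",get_image("wrist"))
delta([593.6,-290,151])
E
```

```text
time_s: 19.25
tcp_pos: [589.5, -288.0, 150.4]
eef_rot: [-2.736, -1.526, 0.009]
ft_force: [-12.3, 8.4, 4.4]
gripper_width: 63.9
t 19.3 tcp [ 589.6 -288.   150.5] yaw 1.017 tilt [-0.009  0.004 -1.   ] F [-13.2   8.5   4.7] w 64.1 | tool shift cm [ 0.04  0.45 -0.06]
```

View pics/w11.png

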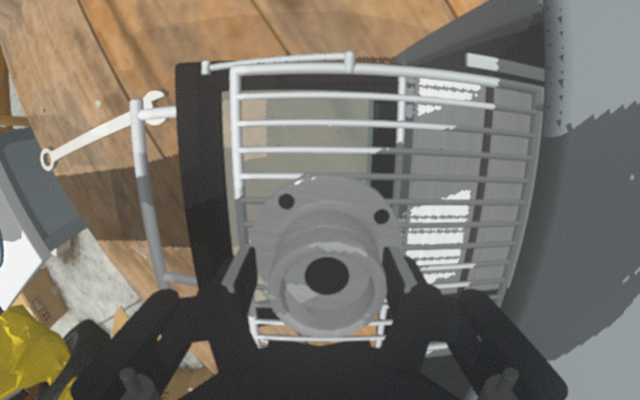

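```bash
python3 -m jog '{"xyz":[[0,-0.4,0],[0,0,0]],"spin":[0,0],"grip":[6.1,6.1]}'
python3 - <<'E'
from h import *
cv2.imwrite("pics/w12.png",get_image("wrist"))
delta([593.6,-290,151])
E
```

```text
time_s: 19.55
tcp_pos: [590.7, -289.5, 151.8]
eef_rot: [2.743, 1.528, 0.002]
ft_force: [-2.1, 1.6, 1.3]
gripper_width: 61.1
t 19.6 tcp [ 590.7 -289.5  151.8] yaw 1.016 tilt [ 0.002 -0.001 -1.   ] F [-2.   2.7  1.6] w 61.0 | tool shift cm [0.11 0.27 0.09]
```

View pics/w12.png

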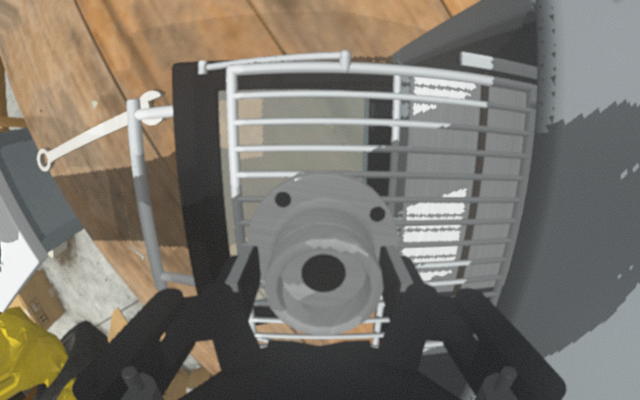

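Fingers free of the boss with small force; lift.

```bash
python3 -m jog '{"xyz":[[0,-0.1,-0.5],[0,0,-1],[0,0,-1.5],[0,0,-3],[0,0,-4],[0,0,0]],"spin":[0,0,0,0,0,0],"grip":[6.1,6.1,6.1,6.1,6.1,6]}'
python3 - <<'E'
from h import *
p=[645.85,-321.25,-.5547]
cv2.imwrite("pics/w13.png",get_image("wrist"))
t=ov(p,[handle(1.15)])[0];delta([t[0]+1,t[1]+2,150],1.016)
E
```

```text
time_s: 20.35
tcp_pos: [592.5, -289.5, 257.0]
eef_rot: [2.736, 1.525, 0.011]
ft_force: [-0.9, 0.5, 0.7]
gripper_width: 60.4
t 20.4 tcp [ 590.9 -289.   254.2] yaw 1.017 tilt [ 0.006 -0.003 -1.   ] F [-0.9  0.   0.1] w 59.8 | tool shift cm [  0.38 -14.88  10.32] spin 0.001
```

View pics/w13.png

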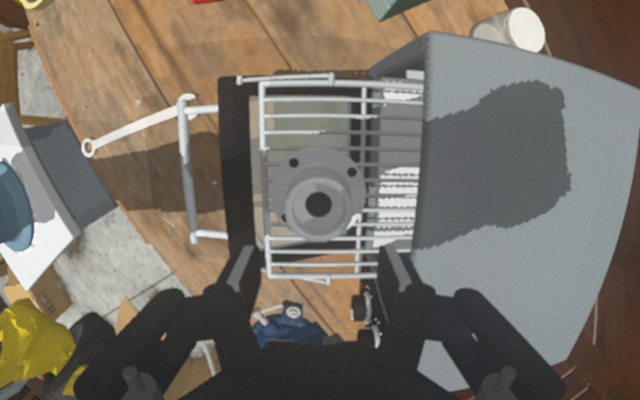

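```bash
python3 -m jog '{"xyz":[[0.1,-3,0],[0.1,-4,0],[0,-4,0],[0,-3.2,2],[0,-0.6,4],[0,0,5],[0,0,2],[0,0,0],[0,0,0]],"spin":[0,0,0,0,0,0,0,0,0],"grip":[4,4,4,4,4,4,4,4,4]}'
python3 - <<'E'
from h import *
p=[645.85,-321.25,-.5547]
st=read_state();im=get_image("wrist")
t=ov(p,[handle(1.15)])[0]+[1,2,-19];delta(t,1.016)
draw(im,ov(p,[handle(1.15,y) for y in np.linspace(85,-85,9)])+[1,2,0],st,"pics/w14.png",(230,60,490,260))
cv2.imwrite("pics/w14f.png",im)
E
```

```text
time_s: 21.52
tcp_pos: [464.8, -209.0, 121.2]
eef_rot: [2.744, 1.529, 0.001]
ft_force: [0.1, 0.2, -1.5]
gripper_width: 40.4
t 21.57 tcp [ 465.2 -209.2  121.7] yaw 1.017 tilt [ 0.002 -0.001 -1.   ] F [0.5 0.6 0.9] w 39.9 | tool shift cm [0.21 0.06 6.68] spin 0.001
```

View pics/w14.png

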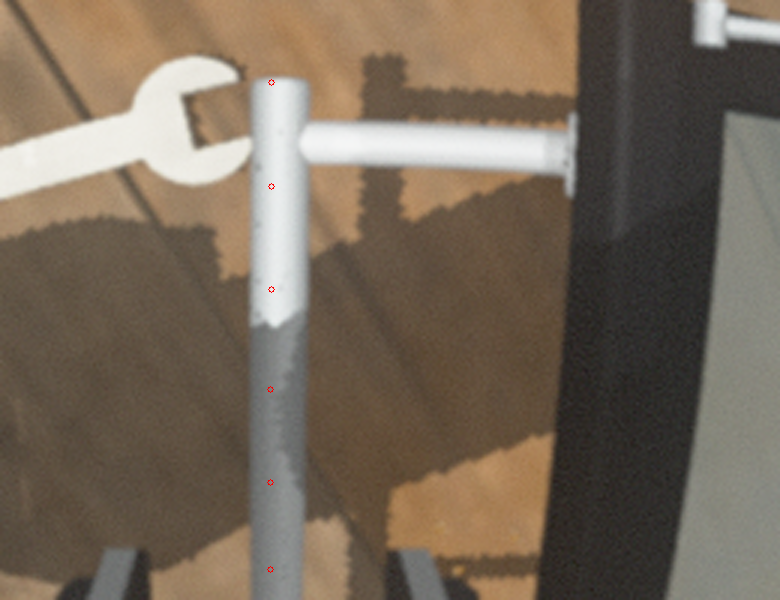

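```bash
python3 -m jog '{"xyz":[[0.1,0.25,1.5],[0.1,0,2],[0,0,2],[0,0,1],[0,0,0],[0,0,0],[0,0,0],[0,0,0]],"spin":[0,0,0,0,0,0,0,0],"grip":[4,4,4,4,4,0.5,0.5,0.5]}' 40
python3 - <<'E'
from h import *
p=[645.85,-321.25,-.5547]
t=ov(p,[handle(1.15)])[0]+[1,2,-19];delta(t,1.016)
prev=np.array(handle(1.15))
for a in np.linspace(1.15,0,37)[1:]:
    h=np.array(handle(a));d=(h-prev)/10;print("%.3f y %.2f z %.2f"%(a,d[0],-d[2]),end="; ");prev=h
E
```

```text
time_s: 22.58
tcp_pos: [467.8, -208.6, 56.5]
eef_rot: [2.744, 1.528, 0.001]
ft_force: [-2.4, 1.5, 3.3]
gripper_width: 10.6
t 22.57 tcp [ 467.8 -208.6   56.5] yaw 1.017 tilt [ 0.001 -0.001 -1.   ] F [-2.4  1.5  3.3] w 10.6 | tool shift cm [ 0.02 -0.11  0.15] spin 0.001
1.118 y 0.10 z -0.67; 1.086 y 0.12 z -0.67; 1.054 y 0.15 z -0.67; 1.022 y 0.17 z -0.66; 0.990 y 0.19 z -0.66; 0.958 y 0.21 z -0.65; 0.926 y 0.23 z -0.64; 0.894 y 0.25 z -0.63; 0.862 y 0.27 z -0.63; 0.831 y 0.29 z -0.62; 0.799 y 0.31 z -0.61; 0.767 y 0.33 z -0.60; 0.735 y 0.35 z -0.59; 0.703 y 0.37 z -0.58; 0.671 y 0.38 z -0.56; 0.639 y 0.40 z -0.55; 0.607 y 0.42 z -0.54; 0.575 y 0.44 z -0.52; 0.543 y 0.45 z -0.51; 0.511 y 0.47 z -0.50; 0.479 y 0.49 z -0.48; 0.447 y 0.50 z -0.46; 0.415 y 0.51 z -0.45; 0.383 y 0.53 z -0.43; 0.351 y 0.54 z -0.41; 0.319 y 0.56 z -0.40; 0.287 y 0.57 z -0.38; 0.256 y 0.58 z -0.36; 0.224 y 0.59 z -0.34; 0.192 y 0.60 z -0.32; 0.160 y 0.61 z -0.30; 0.128 y 0.62 z -0.28; 0.096 y 0.63 z -0.26; 0.064 y 0.64 z -0.24; 0.032 y 0.64 z -0.22; 0.000 y 0.65 z -0.20;
```

```bash
python3 -m jog '{"xyz":[[0,0.05,-0.3],[0,0.05,-0.37],[0,0.12,-0.67],[0,0.15,-0.67],[0,0.17,-0.66],[0,0.19,-0.66],[0,0.21,-0.65],[0,0.23,-0.64],[0,0.25,-0.63],[0,0.27,-0.63],[0,0.29,-0.62],[0,0,0]],"spin":[0,0,0,0,0,0,0,0,0,0,0,0],"grip":[0.5,0.5,0.5,0.5,0.5,0.5,0.5,0.5,0.5,0.5,0.5,0.5]}'
python3 - <<'E'
from h import *
p=[645.85,-321.25,-.5547]
t=ov(p,[handle(0.831)])[0]+[1,2,-19];delta(t,1.016)
cv2.imwrite("pics/s15.png",cv2.resize(get_image("scene")[60:240,300:500],None,fx=3,fy=3,interpolation=cv2.INTER_CUBIC))
E
```

```text
time_s: 24.08
tcp_pos: [483.7, -218.5, 121.1]
eef_rot: [-2.743, -1.529, 0.002]
ft_force: [-2.3, 2.8, 1.4]
gripper_width: 10.9
t 24.07 tcp [ 483.7 -218.5  121.1] yaw 1.017 tilt [-0.002  0.    -1.   ] F [-2.3  2.8  1.4] w 10.9 | tool shift cm [ 0.03 -0.01  0.12] spin 0.001
```

View pics/s15.png

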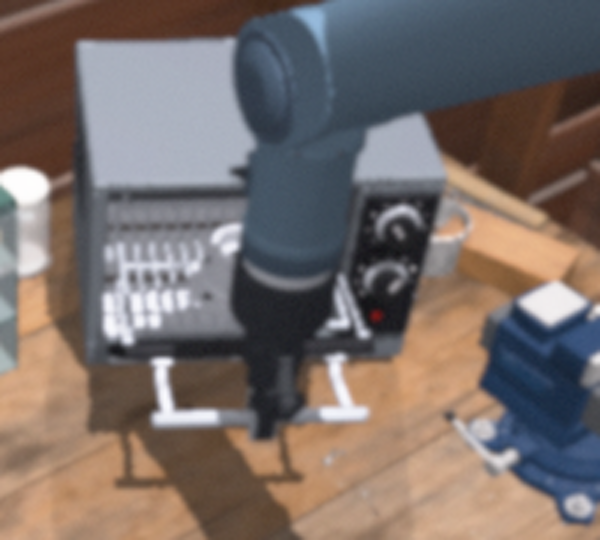

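Door is rising with the bar, rack and hub drawing in.

```bash
python3 -m jog '{"xyz":[[0,0.31,-0.61],[0,0.33,-0.6],[0,0.35,-0.59],[0,0.37,-0.58],[0,0.38,-0.56],[0,0.4,-0.55],[0,0.42,-0.54],[0,0.44,-0.52],[0,0.45,-0.51],[0,0.47,-0.5],[0,0.49,-0.48],[0,0.5,-0.46]],"spin":[0,0,0,0,0,0,0,0,0,0,0,0],"grip":[0.5,0.5,0.5,0.5,0.5,0.5,0.5,0.5,0.5,0.5,0.5,0.5]}'
python3 - <<'E'
from h import *
p=[645.85,-321.25,-.5547]
t=ov(p,[handle(0.447)])[0]+[1,2,-19];delta(t,1.016)
E
```

```text
time_s: 25.62
tcp_pos: [522.8, -243.1, 186.5]
eef_rot: [-2.738, -1.526, 0.01]
ft_force: [-11.1, 7.2, 9.2]
gripper_width: 10.4
t 25.62 tcp [ 522.8 -243.1  186.5] yaw 1.017 tilt [-0.009  0.003 -1.   ] F [-11.1   7.2   9.2] w 10.4 | tool shift cm [0.06 0.28 0.15] spin 0.001
```

```bash
python3 -m jog '{"xyz":[[0,-0.1,-0.1],[0,0,0]],"spin":[0,0],"grip":[0.5,0.5]}'
python3 - <<'E'
from h import *
p=[645.85,-321.25,-.5547]
t=ov(p,[handle(0.447)])[0]+[1,2,-19];delta(t,1.016)
cv2.imwrite("pics/s16.png",cv2.resize(get_image("scene")[60:240,300:500],None,fx=3,fy=3,interpolation=cv2.INTER_CUBIC))
cv2.imwrite("pics/w16.png",get_image("wrist"))
E
```

```text
time_s: 25.88
tcp_pos: [524.2, -243.8, 188.0]
eef_rot: [-2.743, -1.528, 0.003]
ft_force: [-6.5, 4.0, 4.9]
gripper_width: 10.4
t 25.88 tcp [ 524.2 -243.8  188. ] yaw 1.017 tilt [-0.003  0.    -1.   ] F [-6.5  4.   4.9] w 10.4 | tool shift cm [0.05 0.13 0.31] spin 0.001
```

View pics/s16.png

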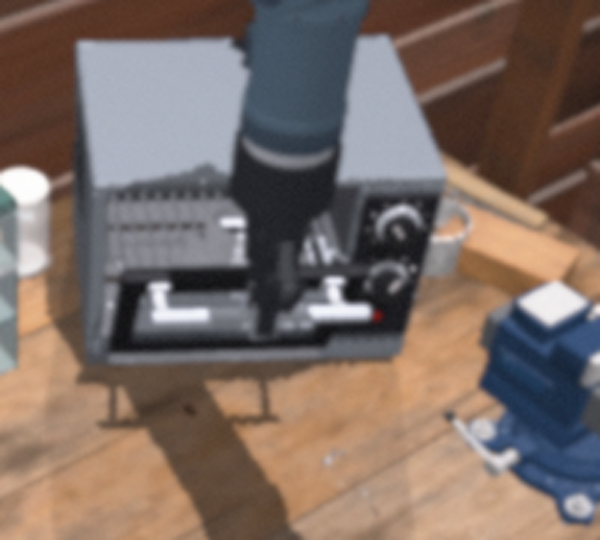

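View pics/w16.png

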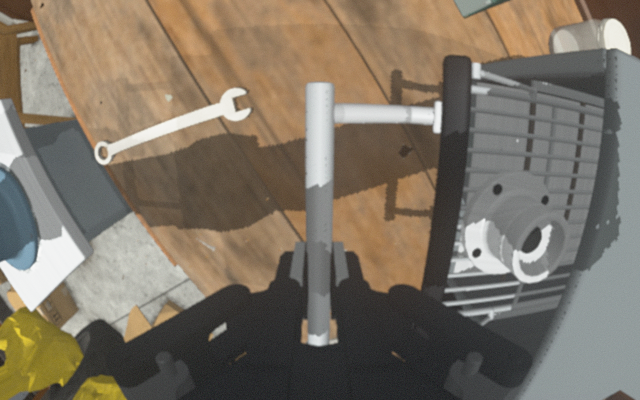

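```bash
python3 -m jog '{"xyz":[[0,0.4,-0.45],[0,0.5,-0.45],[0,0.53,-0.43],[0,0.54,-0.41],[0,0.56,-0.4],[0,0.57,-0.38],[0,0,0]],"spin":[0,0,0,0,0,0,0],"grip":[0.5,0.5,0.5,0.5,0.5,0.5,0.5]}'
python3 - <<'E'
from h import *
p=[645.85,-321.25,-.5547]
t=ov(p,[handle(0.27)])[0]+[1,2,-19];delta(t,1.016)
E
```

```text
time_s: 26.85
tcp_pos: [552.1, -261.3, 214.1]
eef_rot: [2.743, 1.528, 0.0]
ft_force: [-3.3, 2.9, 5.5]
gripper_width: 10.4
t 26.85 tcp [ 552.1 -261.3  214.1] yaw 1.016 tilt [ 0.001 -0.001 -1.   ] F [-3.3  2.9  5.5] w 10.4 | tool shift cm [ 0.07 -0.15  0.65] spin 0.000
```

```bash
python3 -m jog '{"xyz":[[0,0.5,-0.24],[0,0.58,-0.28],[0,0.58,-0.26],[0,0.6,-0.25],[0,0.6,-0.22],[0,0.6,-0.2],[0,0.5,-0.15],[0,0.4,-0.1],[0,0.3,-0.08],[0,0,0]],"spin":[0,0,0,0,0,0,0,0,0,0],"grip":[0.5,0.5,0.5,0.5,0.5,0.5,0.5,0.5,0.5,0.5]}'
python3 - <<'E'
from h import *
p=[645.85,-321.25,-.5547]
t=ov(p,[handle(0)])[0]+[1,2,-19];delta(t,1.016)
E
```

```text
time_s: 28.1
tcp_pos: [592.7, -286.7, 234.9]
eef_rot: [2.74, 1.525, 0.003]
ft_force: [-4.9, 2.6, 12.4]
gripper_width: 10.1
t 28.1 tcp [ 592.7 -286.7  234.9] yaw 1.016 tilt [ 0.005 -0.004 -1.   ] F [-4.9  2.6 12.4] w 10.1 | tool shift cm [0.09 0.31 0.39] spin -0.000
```

```bash
python3 -m jog '{"xyz":[[0,0.15,-0.2],[0,0.15,-0.1],[0,0.1,0],[0,0,0]],"spin":[0,0,0,0],"grip":[0.5,0.5,0.5,0.5]}'; python3 -m jog '{"xyz":[[0,0.15,0],[0,0.15,0],[0,0,0]],"spin":[0,0,0],"grip":[0.5,0.5,0.5]}'
```

```text
time_s: 28.6
tcp_pos: [595.8, -288.7, 235.8]
eef_rot: [2.741, 1.526, 0.003]
ft_force: [-3.4, 1.9, 6.2]
gripper_width: 10.1
time_s: 28.98
tcp_pos: [596.3, -289.0, 236.0]
eef_rot: [2.744, 1.528, -0.003]
ft_force: [-8.1, 3.8, 8.6]
gripper_width: 10.5
```

```bash
python3 -m jog '{"xyz":[[0,0.2,-0.1],[0,0.15,0],[0,0,0]],"spin":[0,0,0],"grip":[0.5,0.5,0.5]}'
python3 - <<'E'
from h import *
cv2.imwrite("pics/w17.png",get_image("wrist"))
cv2.imwrite("pics/s17.png",cv2.resize(get_image("scene")[60:240,300:500],None,fx=3,fy=3,interpolation=cv2.INTER_CUBIC))
E
```

```text
time_s: 29.35
tcp_pos: [596.3, -289.0, 235.9]
eef_rot: [-2.738, -1.526, 0.011]
ft_force: [-13.1, 7.0, 11.3]
gripper_width: 10.5
```

View pics/w17.png

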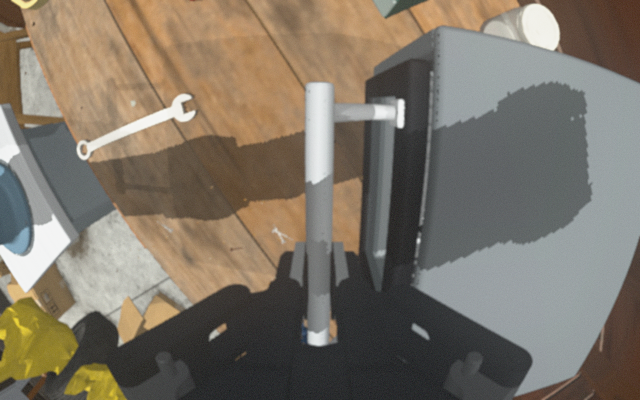

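View pics/s17.png

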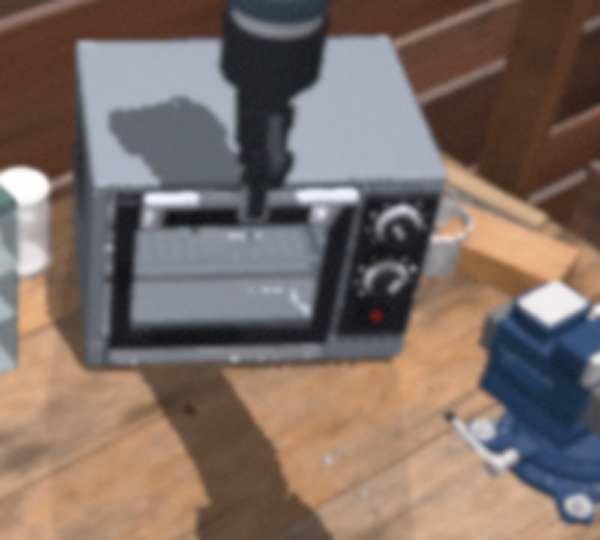

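```bash
python3 -m jog '{"xyz":[[0,-0.3,-0.2],[0,0,0],[0,0,0],[0,0,-1],[0,0,-3],[0,0,-4],[0,0,-3],[0,0,0]],"spin":[0,0,0,0,0,0,0,0],"grip":[2,3.6,3.6,3.6,3.6,3.6,3.6,3.6]}'; python3 -m jog '{"xyz":[[0,-4,0],[0,-5,0],[0,-6,0],[0,-6,0],[0,-4,0],[0,0,0],[0,0,0]],"spin":[0,0,0,0,0,0,0],"grip":[4,4,4,4,4,4,4]}'
python3 - <<'E'
from h import *
p=[645.85,-321.25,-.5547]
cv2.imwrite("pics/w18.png",get_image("wrist"))
cv2.imwrite("pics/s18.png",cv2.resize(get_image("scene")[60:240,300:500],None,fx=3.5,fy=3.2,interpolation=cv2.INTER_CUBIC))
cv2.imwrite("pics/t18.png",get_image("top"))
im=cv2.imread("pics/t18.png");x0,y0=320,40
o=cv2.resize(im[y0:y0+190,x0:x0+240],None,fx=3,fy=3,interpolation=cv2.INTER_CUBIC)
for u in proj("top",ov(p,[handle(0,85),handle(0,-85),handle(0.1,85),handle(0.1,-85)])): cv2.circle(o,tuple(int(v) for v in (u-[x0,y0]+.5)*3),3,(0,0,255),1)
cv2.imwrite("pics/t18c.png",o)
E
```

```text
time_s: 30.45
tcp_pos: [599.7, -289.5, 350.3]
eef_rot: [2.738, 1.526, 0.008]
ft_force: [-0.3, -0.2, 0.0]
gripper_width: 36.0
time_s: 31.32
tcp_pos: [385.0, -157.8, 345.4]
eef_rot: [2.744, 1.529, 0.0]
ft_force: [0.2, -0.8, -0.3]
gripper_width: 40.4
```

View pics/t18c.png

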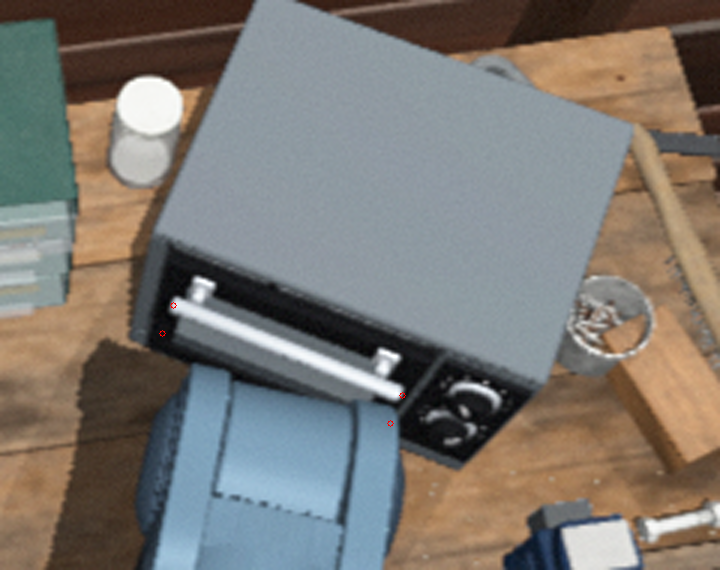

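View pics/s18.png

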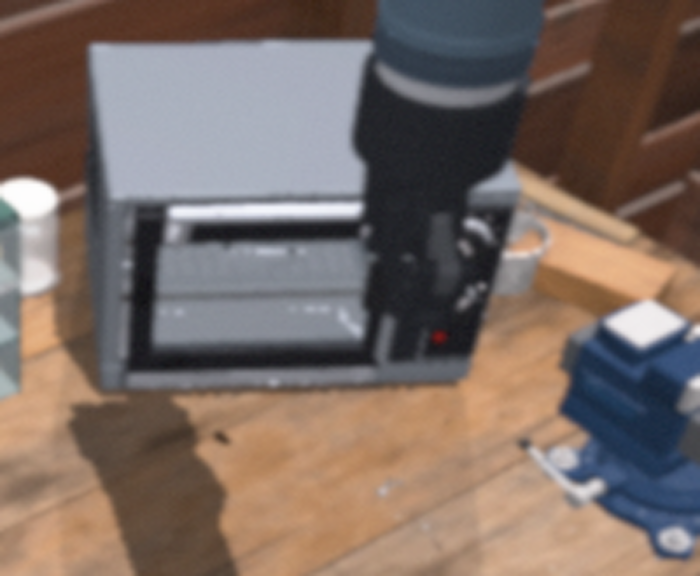

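View pics/w18.png

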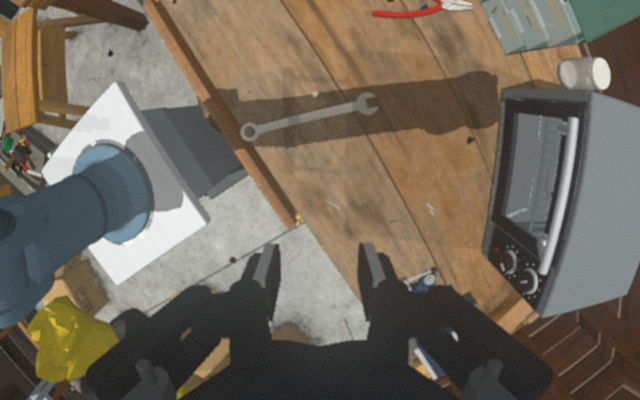

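```bash
python3 - <<'E'
from h import *
a=cv2.imread("pics/top0.png",0).astype(np.float32);b=cv2.imread("pics/t18.png",0).astype(np.float32)
for (x,y,w,h) in((372,130,50,20),(376,134,40,20),(420,145,35,28),(430,60,60,40)):
    print(cv2.phaseCorrelate(a[y:y+h,x:x+w],b[y:y+h,x:x+w]),abs(a-b)[y:y+h,x:x+w].mean())
E
python3 -m jog '{"xyz":[[0,0,0],[0,0,0],[0,0,0],[0,0,0]],"spin":[0,0,0,0],"grip":[4,4,4,4]}'
python3 -c "
from workcell import *
print(search_frame('hub_centre','scene')[:2]);print(finish_job())"
```

```text
((0.34519780393696564, -0.9701286191590697), 0.9637103059291839) 14.667
((0.45387376200771, -0.7389691404216983), 0.9240230286121368) 19.01125
((0.1814402154280721, -1.1375879507971902), 0.8507710010917099) 19.221428
((0.14067570870818003, -0.018438842881828066), 1.0388410377502442) 1.8491666
time_s: 31.98
tcp_pos: [384.9, -157.4, 345.6]
eef_rot: [-2.744, -1.529, -0.0]
ft_force: [0.1, 0.7, -0.0]
gripper_width: 39.8
[]
the job is handed in; nothing more can be done
None
```

The hub is standing on the rack inside the oven, the glass door is shut, and I handed the job in at about 32 s.

- **Opening:** I pinched the handle bar from above and drew the door down its arc at about 0.25 rad/s. It met its stop with a 24 N upward force.
- **Placing:** I gripped the hub round its boss and stood it flange down on the clear part of the rack. Its flange was inside the front wire, and the height read 135 mm as expected.
- **Closing:** I pinched the bar again and swung the door up the arc. It stopped moving while I pressed with about 15 N, and then I let go and backed off.

**Last checks:**
- In the top picture the handle lies on its calculated shut position. It sits about 1 px closer to the oven than at the start, so the door probably began slightly ajar and is now fully shut.
- The arm was clear of everything, with wrist force near zero.

**Disagreements and gaps:**
- While I set the hub down and released it, part of the gripper, probably a finger linkage, rested on something that seemed to be the roof's front edge. The force was about 16 N. I backed off before lifting and the hub stayed upright.
- Side loads of up to about 16 N appeared on the bar while closing, because the arm's path drifted slightly off the arc. I corrected for it.
- The detector did not find the hub through the glass at the end. My last clear view of it was mid-close, standing on the rack as it drew in.

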